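# Tighten the clamp nut in its bracket, stroke by stroke

### The arm

A 6-joint arm with a two-finger parallel gripper is mounted at the origin on a cart in front of the work surface, level with it; the furniture and walls round the work are solid. World frame = base frame: x ahead of the robot, y to its left, z up, the work surface at z = 0. Lengths are in mm, angles in rad, forces in N, time in s.
With the tool pointing down it reaches from about 350 to 975 mm from the base axis. Payload 7.1 kg.
Tool frame: the origin (TCP) lies between the finger pads; the fingertips stand 19 mm ahead of it and the grasp point (between the pads) is the TCP; y points along the fingers, z is the direction in which the jaws open and shut, and the axes are right-handed (so a half turn about y gives the same grasp; the last joint's range is limited). The gripper opens to 88 mm and grips with 3 to 60 N. Pads are 20 mm wide; open, the fingers measure 115 mm over their backs; the gripper's body (75 mm by 178 mm) begins 61 mm behind the grasp point.
Start: joints at [1.187, 0.423, 1.63, -0, 1.089, -0.019], TCP at [222.944, 583.867, 202.875] pointing down, gripper open.
Joint ranges: [-3, 3], [-0.9, 2.11], [0.09, 2.58], [-1.31, 4.45], [0.11, 2.69], [-2.54, 2.54]. Speed limits (rad/s): [2.39, 2.39, 3.01, 3.14, 3.14, 3.14].

### API

Orientations are given as a rotation vector (axis times angle).
In Python, from workcell import ctrl gives the robot as it stands.
- The arm moves only by the tool servo_tool, never from a script. Its argument "moves" is text: rows parted by semicolons, each of 6 numbers parted by spaces: the shift along the world's x, y, z in m, then the turn, a rotation vector about the world's x, y, z in degrees. A call has 1 to 8 rows; each row is the pose to reach, as a shift and turn from the pose commanded when the call began; what a row does not reach only later rows make up. A row lasts 1/8 s, in which the tool goes at most 62.5 mm and 10.7 degrees, less where a joint would pass 70% of its speed; a pose out of reach is approached as far as the arm can. A call with a gripper value outside its range is refused whole. "hand" is the closure in counts, from 0 (fully open) to 255 (shut), set as the call begins (left out, the last holds). The fingers move at their own pace and stop on an object; the grip force is fixed at half the most. Time passes only in rows, so rows that repeat a pose let the fingers close. It gives the time, the measured TCP pose, the force and the opening at its end, in the units of the state.
- ctrl.get_obs(): the state, without advancing time (a new reading comes with each control period).
- ctrl.get_image(name): name is "scene" or "top" or "wrist"; returns a dict with "pixels" (400x640x3 uint8, red, green, blue), "depth" (400x640 float32, mm along the optical axis (not along the pixel's ray), 0 where there is no reading), "vertical_fov" (degrees; the focal length in pixels is half the picture's height over the tangent of half this angle, whatever the lens; pixels are square), "cx", "cy" (the principal point, pixels), "k1" (the pictures are not rectified: a ray, as slopes to the right and down, at radius r is drawn at 1 + k1 r^2 times it, then the intrinsics apply), "xyz" and "attitude" of the camera in the world; the wrist camera has in their place "T_tool_cam" (4x4, takes a point from camera to tool coordinates, whose origin is the TCP and whose axes are the tool frame's). Camera axes: x right, y up, looking along -z (the intrinsics and any distortion apply to the point x, -y, -z); pixel columns grow to the right and rows downward; lengths in mm; the calibration is good to about 2 mm. A picture is of the moment at which its call begins: read the wrist's pose just before it.
- ctrl.close_job(): hands the job in, once; it reports no verdict.
The state is a dict: "t": time; "qpos": joint angles; "qvel": joint speeds; "joint_torque": joint torques, N m; "ee_pos": TCP position; "orientation": TCP orientation; "ft_force": force on the tool from outside, world axes, zero at the start; "moment": the same for the moment, N m; "width": finger opening in mm.
Only numpy, scipy, OpenCV 4.12 (cv2) and the standard library are available. Lean on these libraries where they do the work, as an engineer would, in place of code of your own. Each camera call takes 0.05 s, during which the arm holds its last target.

### The job

Tighten the big brass nut in the U-shaped steel bracket clockwise until it stops, with its red dot at the red mark, using the wrench that fits it. The bracket's side walls leave the wrench only a short swing, so at the end of each stroke lift it off and reseat it further back. Then lay the wrench flat on the table, and leave the smaller wrench where it lies.

Things in the scene. Friction and masses are not known exactly. Their poses are not given: they have to be found in the camera images.
- big_wrench: Loose open-ended wrench, blue grip, 0.3 kg. Origin: underside, centre of the jaws; x from handle to jaws, z up. Two prongs 66 mm apart inside, 16 mm high, x -44 (throat) to +28 mm. Grip: bar 20 wide, 30 high, underside level with the jaws', x -98 to -180 mm: take it across from above at x -130 or farther out (nearer, fingers meet the bracket). Shank 20 wide, 14 high. Balances at x -108.
- small_wrench: Bystander to leave in place: a like wrench with yellow grip and narrower head (jaws 42 mm apart), too small for the nut. Origin and axes as for the big one.
- mount: Fixed U-shaped steel bracket. Origin: table top, on the nut's axis. Base plate x -70 to 80, y +-89 mm, 10 thick; on it an 80 mm washer, top z 14, on which the seated wrench rests. Side walls y +-82 to +-89, x -46 to 80, back wall at x 73, all 50 high. Mouth to -x: the seated wrench's handle swings 54 degrees either side of -x before a wall stops its shank. Red mark 25 degrees clockwise of -x.
- clamp_nut (a joint): Greased brass hex nut, rad, grows clockwise from above. 60 mm over flats, z 14-36 mm, end to z 48. At angle a the wrench fits with its handle a (or a +- 60, 120.. deg) clockwise of mount -x: wrench yaw = mount yaw - a. Play 3 mm a side, 9 along the jaws, 12 deg either way (nut lags wrench by that). Start -0.66, hard stop 1.48 = home, red dot at mark. Turns at 3 N on the grip; stays where left.

How it is judged:
By the outcome, as a careful person would: the job done as asked, in the order asked, and still so for the second after the job is handed in, with the robot touching nothing.
It also fails if it takes over 58 s, if anything falls off the work surface, if the arm or the gripper's body presses on something with over 40 N, if the wrist force passes 120 N, or if a joint passes its speed limit or range.

## Working session

There is one attempt and no reset: what is moved stays moved. The work goes in short steps, Python scripts to look and compute and a tool call to move; the robot and the scene stay as the last step left them, time stands still between calls to the robot, and variables do not carry over. Pictures are saved under pics/ and viewed, and the job is handed in when it is done.

Besides the shell and the picture viewer there is one more tool, called after "Emit:" in YAML: its name, and indented under it one key for each argument. servo_tool: Moves the arm, as the interface text tells. Its arguments: {"type":"object","properties":{"moves":{"type":"string"},"hand":{"type":"number"}},"required":["moves"]}

```bash
ls; mkdir -p pics
cat > h.py <<'E'
import numpy as np, cv2
from workcell import ctrl
from scipy.spatial.transform import Rotation as R
def cam(name):
    o=ctrl.get_obs(); im=ctrl.get_image(name)
    if 'T_tool_cam' in im:
        T=np.eye(4);T[:3,:3]=R.from_rotvec(o['orientation']).as_matrix();T[:3,3]=o['ee_pos']
        im['T']=T@np.array(im['T_tool_cam'])
    return im
E
python3 - <<'E'
from h import *
print(ctrl.get_obs())
for n in ['top','scene','wrist']:
    im=cam(n); cv2.imwrite(f'pics/{n}0.png',im['pixels'][:,:,::-1]); np.savez(f'{n}0.npz',**im)
    print(n,{k:v for k,v in im.items() if k not in('pixels','depth')})
E
```

```text
pics
{'t': 0.0, 'qpos': array([ 1.18698130e+00,  4.23833690e-01,  1.63069286e+00, -7.73521413e-06,
        1.08858740e+00, -1.90103900e-02]), 'qvel': array([ 0.00103621, -0.00046411,  0.00116927,  0.00064395,  0.00048513,
        0.00047643]), 'joint_torque': array([-1.06396954e-03, -5.44604874e+01, -2.73660189e+01,  6.41275733e-02,
        2.27510557e-02, -8.49662433e-05]), 'ee_pos': array([222.74357129, 583.33264381, 202.10505974]), 'orientation': array([-1.55327439,  0.28652015, -0.28605041]), 'ft_force': array([-0.81603786, -0.88353503, -0.08544067]), 'moment': array([-0.03378779, -0.00636985,  0.00197349]), 'width': 88.07083181770442}
top {'vertical_fov': 51.621112256566995, 'cx': 317.38221168014286, 'cy': 196.53167203936843, 'k1': -0.029016414551413128, 'xyz': array([513.72501403, -21.77453288, 888.01507653]), 'attitude': array([ 0.07973522, -0.07353872, -1.59260983])}
scene {'vertical_fov': 52.19467303375753, 'cx': 324.2213921421084, 'cy': 201.95003477354987, 'k1': -0.049334093552171304, 'xyz': array([ 249.95677402, -717.23386118,  497.46158098]), 'attitude': array([ 1.0159806
[... 152 characters left out ...]
_tool_cam': array([[-1.12972093e-03, -9.70702419e-01, -2.40282204e-01,
        -6.46140860e+01],
       [-7.82696720e-04,  2.40283142e-01, -9.70702529e-01,
        -1.82548942e+02],
       [ 9.99999056e-01, -9.08554873e-04, -1.03121850e-03,
        -1.14826681e+00],
       [ 0.00000000e+00,  0.00000000e+00,  0.00000000e+00,
         1.00000000e+00]]), 'T': array([[ 3.55691148e-01, -9.07275953e-01, -2.24352740e-01,
         1.62080322e+02],
       [ 9.34603374e-01,  3.45140850e-01,  8.59902739e-02,
         6.05604982e+02],
       [-5.83612467e-04, -2.40266807e-01,  9.70706712e-01,
         3.84734578e+02],
       [ 0.00000000e+00,  0.00000000e+00,  0.00000000e+00,
         1.00000000e+00]])}
```

View pics/top0.png

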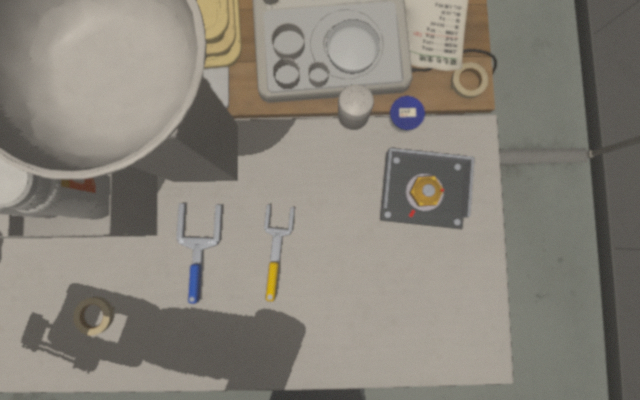

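View pics/scene0.png

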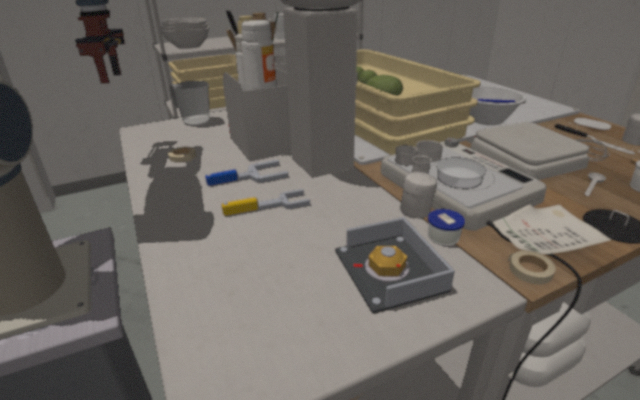

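View pics/wrist0.png

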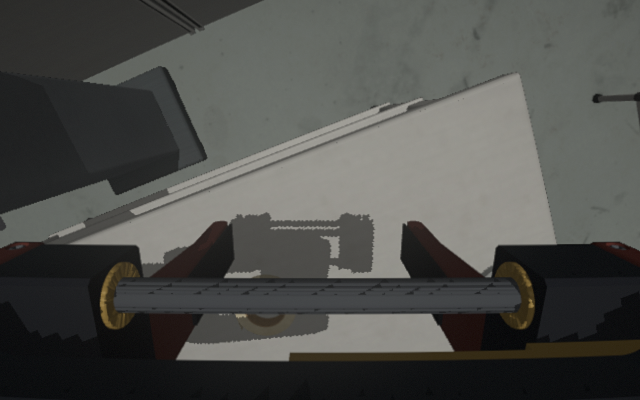

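```bash
cat >> h.py <<'E'
def pose(im):
    if 'T' in im: return im['T'][:3,:3],im['T'][:3,3]
    return R.from_rotvec(im['attitude']).as_matrix(), np.array(im['xyz'])
def K(im):
    h=im['pixels'].shape[0]; f=h/2/np.tan(np.radians(float(im['vertical_fov']))/2)
    return np.array([[f,0,float(im['cx'])],[0,f,float(im['cy'])],[0,0,1]]), np.array([float(im['k1']),0,0,0])
def rays(im,uv):
    k,d=K(im); p=cv2.undistortPoints(np.array(uv,float).reshape(-1,1,2),k,d).reshape(-1,2)
    return np.c_[p[:,0],-p[:,1],-np.ones(len(p))]@pose(im)[0].T
def onz(im,uv,z):
    r=rays(im,uv); c=pose(im)[1]; return c+r*((z-c[2])/r[:,2])[:,None]
def proj(im,P):
    k,d=K(im);Rm,c=pose(im); q=(np.atleast_2d(P)-c)@Rm; q=np.c_[q[:,0],-q[:,1],-q[:,2]]
    return cv2.projectPoints(q,np.zeros(3),np.zeros(3),k,d)[0].reshape(-1,2)
def bydepth(im,uv):
    uv=np.atleast_2d(uv); r=rays(im,uv); z=np.array([im['depth'][int(round(v)),int(round(u))] for u,v in uv])
    return pose(im)[1]+r*z[:,None]
def load(n): 
    z=np.load(n,allow_pickle=True); return {k:z[k] for k in z.files}
def save(im,n):
    np.savez(n+'.npz',**im); cv2.imwrite(f'pics/{n}.png',im['pixels'][:,:,::-1])
E
python3 - <<'E'
from h import *
im=load('top0.npz')
hsv=cv2.cvtColor(im['pixels'],cv2.COLOR_RGB2HSV)
vv,uu=np.mgrid[:400,:640]; pts=bydepth(im,np.c_[uu.ravel(),vv.ravel()]).reshape(400,640,3)
np.save('toppts.npy',pts)
def m(lo,hi,box):
    k=cv2.inRange(hsv,lo,hi); z=np.zeros_like(k); x0,y0,x1,y1=box; z[y0:y1,x0:x1]=k[y0:y1,x0:x1]; return z
for nm,lo,hi,box,z in [('blue',(105,120,60),(130,255,255),(160,180,330,320),30),('yellow',(18,120,80),(32,255,255),(250,180,330,320),30),('red',(0,140,100),(6,255,255),(370,140,480,240),10)]:
    k=m(lo,hi,box); c,_=cv2.findContours(k,cv2.RETR_EXTERNAL,cv2.CHAIN_APPROX_NONE)
    for q in c:
        r=cv2.minAreaRect(q); print(nm,len(q),r, onz(im,[r[0]],z).round(1), onz(im,cv2.boxPoints(r),z).round(0)[:,:2].tolist())
for n,b in [('col',(120,40)),('colwall',(200,120)),('box',(90,225)),('bracketTop',(390,180)),('cup',(355,105)),('jar',(407,113)),('hobtop',(330,20)),('blue',(195,285)),('jaw',(180,225)),('table',(350,300)),('nut',(428,191)),('plate',(450,170))]: print(n,pts[b[1],b[0]].round(0))
a=im['pixels'][130:245,360:490,::-1]; b=im['pixels'][190:310,160:310,::-1]
cv2.imwrite('pics/z1.png',cv2.resize(a,None,fx=6,fy=5.2,interpolation=cv2.INTER_CUBIC)); cv2.imwrite('pics/z2.png',cv2.resize(b,None,fx=5,fy=5,interpolation=cv2.INTER_CUBIC)[:600])
E
```

```text
blue 77 ((193.50689697265625, 282.3827819824219), (7.6338629722595215, 34.99832534790039), 3.3664605617523193) [[426.3 239.1  30. ]] [[392.0, 249.0], [462.0, 245.0], [461.0, 229.0], [390.0, 233.0]]
yellow 86 ((271.6585388183594, 281.07318115234375), (9.276249885559082, 38.65104293823242), 6.340190887451172) [[425.7  78.3  30. ]] [[388.0, 93.0], [466.0, 83.0], [463.0, 64.0], [386.0, 74.0]]
red 14 ((411.5000915527344, 213.0000457763672), (2.683281421661377, 6.708203315734863), 26.56505012512207) [[ 559.6 -218.5   10. ]] [[555.0, -213.0], [567.0, -220.0], [565.0, -225.0], [552.0, -218.0]]
red 4 ((442.00006103515625, 189.50001525878906), (0.7071067094802856, 2.1213202476501465), 45.0) [[ 608.3 -286.2   10. ]] [[607.0, -284.0], [610.0, -287.0], [609.0, -288.0], [606.0, -285.0]]
col [759. 217. 408.]
colwall [692. 153. 284.]
box [545. 406. 124.]
bracketTop [ 631. -176.   10.]
cup [773. -99.  87.]
jar [ 767. -211.   45.]
hobtop [975. -55.  48.]
blue [421. 236.  29.]
jaw [545. 273.  15.]
table [379. -83.  -3.]
nut [ 602. -246.   49.]
plate [ 650. -306.    9.]
```

View pics/z1.png

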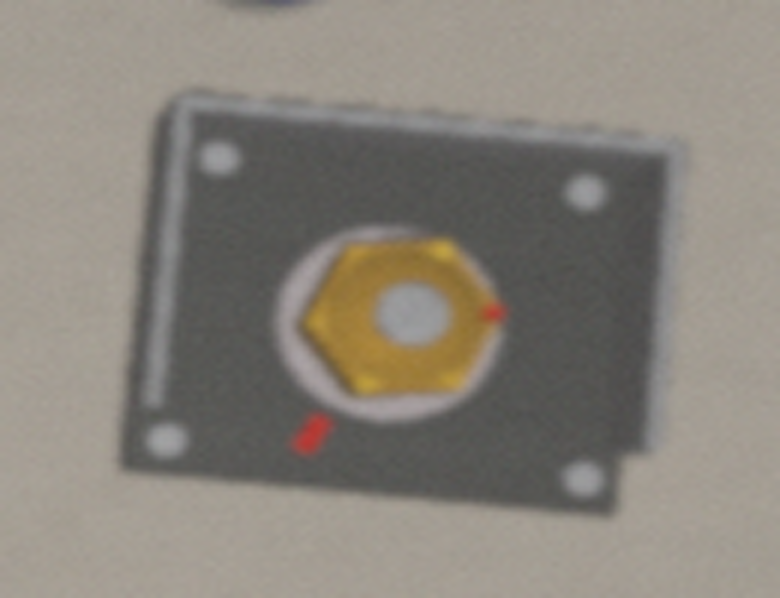

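View pics/z2.png

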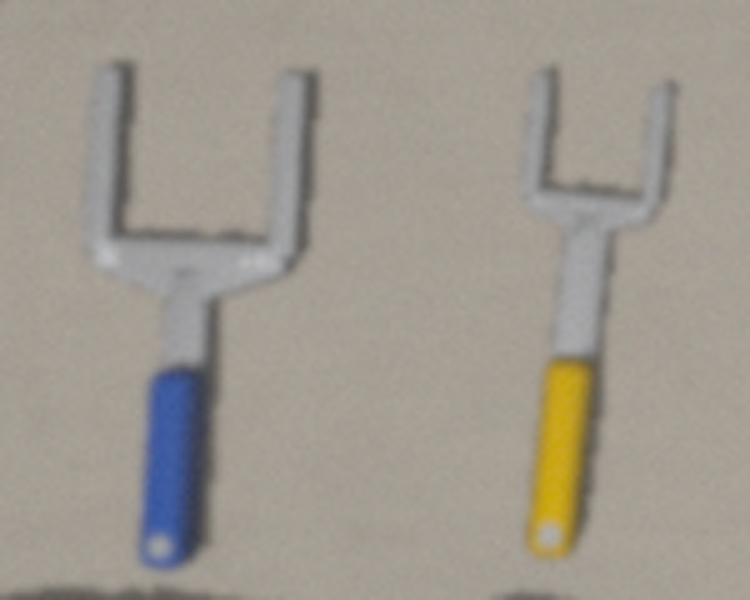

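Emit:
servo_tool:
  moves: "0.19 -0.345 0.03 0 0 -81;0.19 -0.345 0.03 0 0 -81;0.19 -0.345 0.03 0 0 -81;0.19 -0.345 0.03 0 0 -81;0.19 -0.345 0.03 0 0 -81;0.19 -0.345 0.03 0 0 -81;0.19 -0.345 0.03 0 0 -81;0.19 -0.345 0.03 0 0 -81"

```text
t: 1.15
ee_pos: [413.7, 237.2, 233.0]
orientation: [-1.1, 1.366, -1.366]
ft_force: [0.4, -0.2, -0.2]
width: 87.7
```

Emit:
servo_tool:
  moves: "0 0 0 0 0 -81;0 0 0 0 0 -81;0 0 0 0 0 -81;0 0 0 0 0 -81;0 0 0 0 0 -81;0 0 0 0 0 -81;0 0 0 0 0 -81;0 0 0 0 0 -81"

```text
t: 2.15
ee_pos: [412.8, 238.8, 232.7]
orientation: [-0.06, -2.193, 2.194]
ft_force: [0.6, 0.2, -0.8]
width: 88.0
```

Run:
```python
from h import *
o=ctrl.get_obs(); print(o['t'],o['qpos'].round(2),o['ee_pos'],R.from_rotvec(o['orientation']).as_matrix().round(3))
im=cam('wrist'); save(im,'w1')
```

```text
2.15 [ 0.5   0.17  1.92 -0.    1.06  2.13] [412.7675933  238.76834122 232.70264217] [[-0.998 -0.    -0.055]
 [ 0.055 -0.    -0.998]
 [ 0.    -1.     0.   ]]
```

View pics/w1.png

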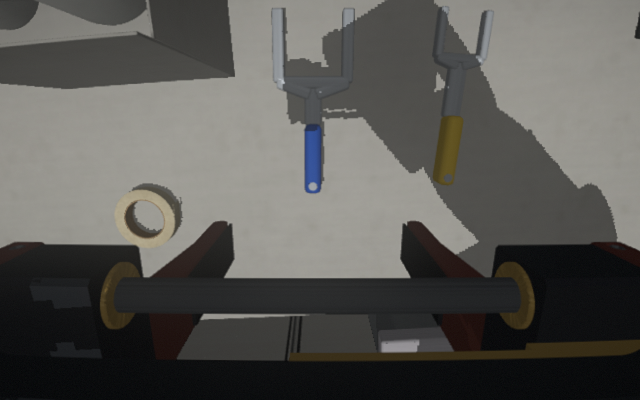

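```bash
cat >> h.py <<'E'
def axis_of(im,mask,z):
    v,u=np.nonzero(mask); P=onz(im,np.c_[u,v],z)[:,:2]; 
    vx,vy,x,y=cv2.fitLine(P.astype(np.float32),cv2.DIST_L2,0,.01,.01).ravel()
    d=np.array([vx,vy]); d*=np.sign(d[0]); s=(P-[x,y])@d; n=(P-[x,y])@[-d[1],d[0]]
    return np.array([x,y]),d,np.degrees(np.arctan2(d[1],d[0])),s,n
E
python3 - <<'E'
from h import *
im=load('w1.npz'); hsv=cv2.cvtColor(im['pixels'],cv2.COLOR_RGB2HSV)
k=cv2.inRange(hsv,(105,120,40),(130,255,255)); k[:, :250]=0;k[:,380:]=0
v,u=np.nonzero(k); print(len(v),u.min(),u.max(),v.min(),v.max())
c,d,a,s,n=axis_of(im,k,30); print('grip',c,d,a,np.percentile(s,[0,100]),np.percentile(n,[1,99]), 'mid',c+d*(s.min()+s.max())/2)
# jaw throat and tips at z16
pts={'throatL':(287,80),'throatR':(343,80),'tipLi':(284,9),'tipRi':(344,9),'tipLo':(273,9),'tipRo':(354,9)}
for q,p in pts.items(): print(q,onz(im,[p],16).round(1),bydepth(im,p).round(1))
cv2.imwrite('pics/z3.png',cv2.resize(im['pixels'][0:200,240:510,::-1],None,fx=2.9,fy=2.9,interpolation=cv2.INTER_CUBIC))
E
```

```text
976 305 320 125 192
grip [428.74664 241.92442] [ 0.9980197  -0.06290194] -3.6063964 [-42.3817512   35.97428127] [-8.93392845  8.72343956] mid [425.54925247 242.12594437]
throatL [[516.3 266.4  16. ]] [[516.3 266.3  16.9]]
throatR [[512.9 202.4  16. ]] [[512.9 202.4  16.4]]
tipLi [[591.3 264.3  16. ]] [[5.958e+02 2.655e+02 3.000e-01]]
tipRi [[587.8 198.4  16. ]] [[587.6 198.5  16.4]]
tipLo [[592.  276.4  16. ]] [[591.9 276.3  16.6]]
tipRo [[587.2 187.4  16. ]] [[591.2 185.7   1.3]]
```

View pics/z3.png

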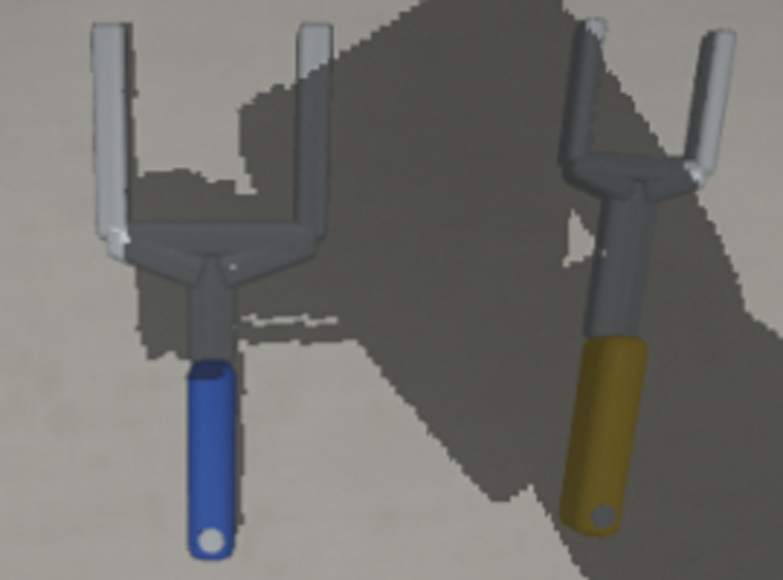

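Emit:
servo_tool:
  moves: "-0.002 0.0035 -0.06 0 0 -0.4;-0.002 0.0035 -0.12 0 0 -0.4;-0.002 0.0035 -0.17 0 0 -0.4;-0.002 0.0035 -0.2 0 0 -0.4;-0.002 0.0035 -0.209 0 0 -0.4;-0.002 0.0035 -0.209 0 0 -0.4"

```text
t: 2.95
ee_pos: [411.0, 242.4, 23.9]
orientation: [-0.062, -2.192, 2.193]
ft_force: [-0.4, 0.3, -0.0]
width: 87.7
```

Emit:
servo_tool:
  moves: "0 0 0 0 0 0;0 0 0 0 0 0;0 0 0 0 0 0;0 0 0 0 0 0;0 0 0 0 0 0;0 0 0 0 0 0"
  hand: 255

```text
t: 3.7
ee_pos: [410.9, 242.4, 23.9]
orientation: [-0.063, -2.192, 2.192]
ft_force: [-0.5, 0.4, -0.2]
width: 31.2
```

Emit:
servo_tool:
  moves: "0 0 0 0 0 0;0 0 0 0 0 0;0 0 0 0 0 0;0 0 0 0 0 0"

```text
t: 4.2
ee_pos: [410.9, 242.4, 23.9]
orientation: [-0.063, -2.192, 2.192]
ft_force: [-0.5, -1.8, 0.5]
width: 0.7
```

Run:
```python
from h import *
save(cam('wrist'),'w2'); save(cam('top'),'t2')
o=ctrl.get_obs(); print(o['width'])
im=load('w2.npz');P=np.array(o['ee_pos']);print(proj(im,[P,P+[0,0,-19]]))
```

```text
0.42311339261282854
[[314.86629612 228.4375878 ]
 [315.06298093 218.34364483]]
```

View pics/w2.png

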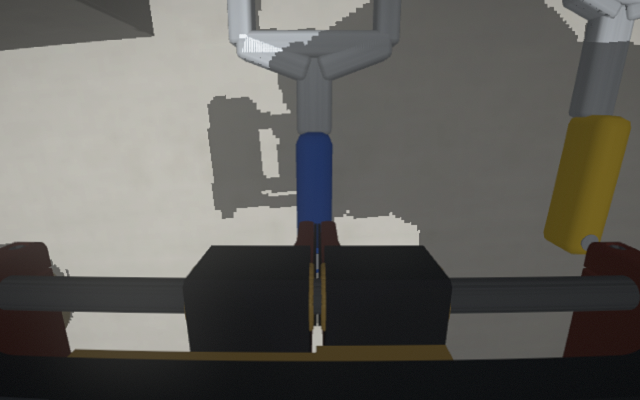

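View pics/t2.png

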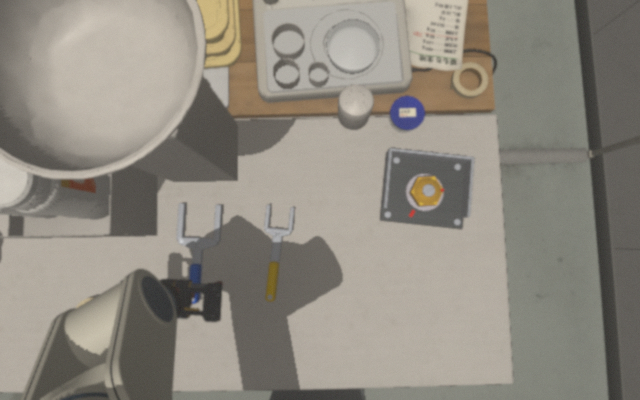

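Run:
```python
from h import *
im=load('w2.npz')
for p in [(315,133),(298,215),(331,215),(316,222)]: print(p,onz(im,[p],30).round(1),bydepth(im,p).round(1))
for p in [(318,240),(305,225),(330,225),(318,235)]: print('finger',bydepth(im,p).round(1))
print('throat',onz(im,[(258,38),(375,38)],16))
t=load('t2.npz'); hsv=cv2.cvtColor(t['pixels'],cv2.COLOR_RGB2HSV)
cv2.imwrite('pics/z4.png',cv2.resize(t['pixels'][190:330,140:300,::-1],None,fx=4,fy=4,interpolation=cv2.INTER_CUBIC))
```

```text
(315, 133) [[465.8 239.1  30. ]] [[465.5 239.1  25.3]]
(298, 215) [[421.5 251.1  30. ]] [[420.7 251.3  27.3]]
(331, 215) [[420.5 232.8  30. ]] [[4.111e+02 2.320e+02 3.000e-01]]
(316, 222) [[416.9 241.3  30. ]] [[417.  241.3  30.4]]
finger [[421.  240.1  67.5]]
finger [[422.8 246.3  51.5]]
finger [[422.  234.1  51.2]]
finger [[420.8 240.1  60.9]]
throat [[516.76008848 266.64060475  16.        ]
 [513.22446501 204.35824166  16.        ]]
```

View pics/z4.png

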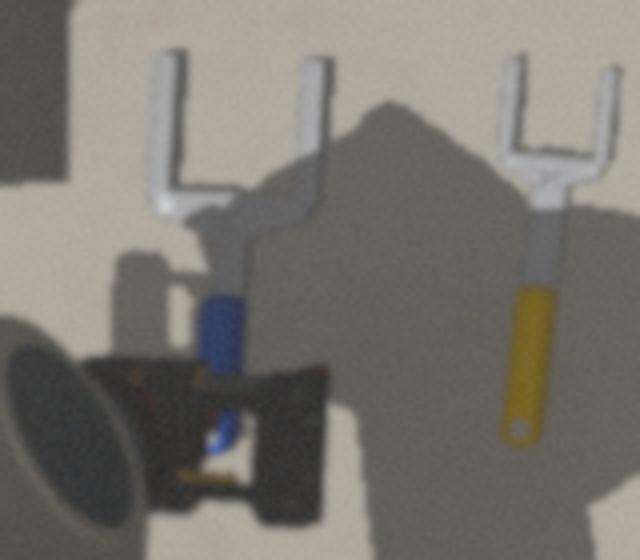

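Run:
```python
from h import *
im=cam('scene'); save(im,'s2'); o=ctrl.get_obs()
uv=proj(im,[o['ee_pos'],o['ee_pos']+[0,0,-19]]);print(uv)
u,v=uv[0].astype(int)
cv2.imwrite('pics/z5.png',cv2.resize(im['pixels'][v-80:v+50,u-60:u+120,::-1],None,fx=4.4,fy=4.4,interpolation=cv2.INTER_CUBIC))
w=load('w2.npz')
for vv in range(205,262,6): print(vv,[tuple(bydepth(w,(uu,vv))[0].round(0).astype(int)) for uu in (300,306,312,318,324,330,336)])
```

```text
[[216.14044579 175.57986733]
 [217.23308321 182.11570779]]
205 [(np.int64(427), np.int64(250), np.int64(28)), (np.int64(427), np.int64(246), np.int64(30)), (np.int64(427), np.int64(243), np.int64(30)), (np.int64(427), np.int64(240), np.int64(32)), (np.int64(426), np.int64(236), np.int64(30)), (np.int64(425), np.int64(233), np.int64(25)), (np.int64(418), np.int64(229), np.int64(1))]
211 [(np.int64(424), np.int64(250), np.int64(30)), (np.int64(424), np.int64(246), np.int64(30)), (np.int64(424), np.int64(243), np.int64(31)), (np.int64(423), np.int64(240), np.int64(30)), (np.int64(423), np.int64(237), np.int64(30)), (np.int64(422), np.int64(233), np.int64(26)), (np.int64(413), np.int64(229), np.int64(-1))]
217 [(np.int64(420), np.int64(250), np.int64(30)), (np.int64(420), np.int64(247), np.int64(31)), (np.int64(420), np.int64(243), np.int64(31)), (np.int64(420), np.int64(240), np.int64(32)), (np.int64(420), np.int64(237), np.int64(30)), (np.int64(418), np.int64(233), np.int64(26)), (np.int64(410), np.int64(229), np.int64(1))]
223 [(np.int64(423), np.int64(249), np.int64(49)), (np.int64(4
[... 1539 characters left out ...]
444), np.int64(235), np.int64(131))]
253 [(np.int64(445), np.int64(243), np.int64(135)), (np.int64(445), np.int64(242), np.int64(135)), (np.int64(422), np.int64(242), np.int64(84)), (np.int64(421), np.int64(240), np.int64(83)), (np.int64(444), np.int64(238), np.int64(135)), (np.int64(444), np.int64(236), np.int64(134)), (np.int64(444), np.int64(235), np.int64(134))]
259 [(np.int64(445), np.int64(243), np.int64(139)), (np.int64(444), np.int64(242), np.int64(138)), (np.int64(422), np.int64(242), np.int64(89)), (np.int64(421), np.int64(240), np.int64(87)), (np.int64(443), np.int64(238), np.int64(136)), (np.int64(444), np.int64(236), np.int64(138)), (np.int64(444), np.int64(235), np.int64(139))]
```

View pics/z5.png

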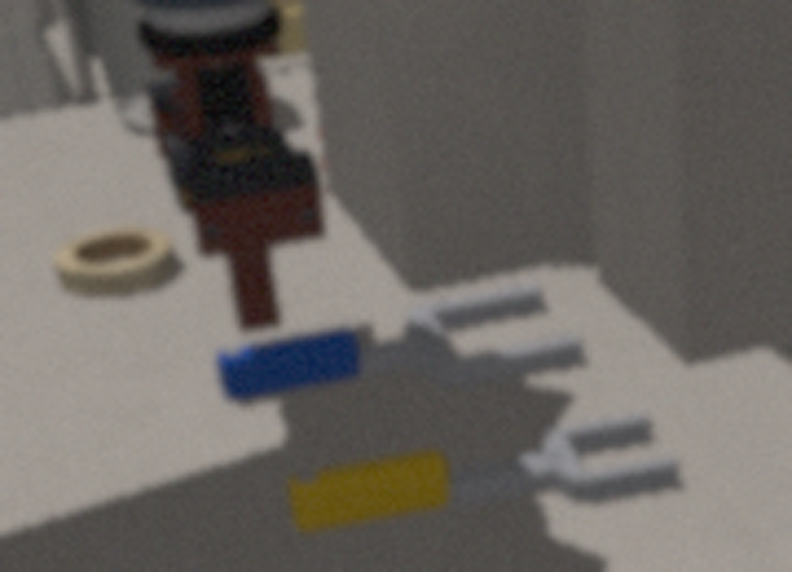

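Run:
```python
from h import *
w=load('w2.npz')
for u in (302,306,310,326,331):
  print(u,[(v,bydepth(w,(u,v))[0,2].round(0)) for v in range(218,226)])
w=load('w1.npz')
for u in (215,222,228,408,414,420):
  c=[bydepth(w,(u,v))[0].round(0) for v in range(215,240)]
  i=[k for k in range(1,25) if c[k][2]-c[k-1][2]>60]; print(u,i and (215+i[0],c[i[0]],232.7-c[i[0]][2]))
```

```text
302 [(218, np.float64(29.0)), (219, np.float64(29.0)), (220, np.float64(30.0)), (221, np.float64(45.0)), (222, np.float64(47.0)), (223, np.float64(48.0)), (224, np.float64(50.0)), (225, np.float64(50.0))]
306 [(218, np.float64(31.0)), (219, np.float64(29.0)), (220, np.float64(31.0)), (221, np.float64(44.0)), (222, np.float64(47.0)), (223, np.float64(49.0)), (224, np.float64(50.0)), (225, np.float64(51.0))]
310 [(218, np.float64(30.0)), (219, np.float64(30.0)), (220, np.float64(30.0)), (221, np.float64(45.0)), (222, np.float64(46.0)), (223, np.float64(50.0)), (224, np.float64(49.0)), (225, np.float64(53.0))]
326 [(218, np.float64(30.0)), (219, np.float64(29.0)), (220, np.float64(29.0)), (221, np.float64(46.0)), (222, np.float64(47.0)), (223, np.float64(47.0)), (224, np.float64(50.0)), (225, np.float64(51.0))]
331 [(218, np.float64(1.0)), (219, np.float64(1.0)), (220, np.float64(2.0)), (221, np.float64(46.0)), (222, np.float64(47.0)), (223, np.float64(48.0)), (224, np.float64(49.0)), (225, np.float64(52.0))]
215 (222, array([427., 289., 256.]), np.float64(-23.30000000000001))
222 (221, array([427., 285., 255.]), np.float64(-22.30000000000001))
228 (225, array([425., 282., 255.]), np.float64(-22.30000000000001))
408 (221, array([422., 191., 254.]), np.float64(-21.30000000000001))
414 (221, array([422., 187., 254.]), np.float64(-21.30000000000001))
420 (222, array([421., 185., 255.]), np.float64(-22.30000000000001))
```

The wrist depth and the scene view both put the shut fingertips at z≈45, about 21 mm behind the reported TCP. The spec says 19 mm ahead of it. So the fingers closed above the handle and the wrench hasn't moved. I'll open, go 39 mm lower while watching the force, and close again.

Emit:
servo_tool:
  moves: "0 0 0 0 0 0;0 0 0 0 0 0;0 0 0 0 0 0;0 0 0 0 0 0;0 0 0 0 0 0;0 0 0 0 0 0"
  hand: 60

```text
t: 5.1
ee_pos: [410.9, 242.4, 23.9]
orientation: [-0.063, -2.192, 2.192]
ft_force: [-0.8, -0.2, -0.8]
width: 57.1
```

Emit:
servo_tool:
  moves: "0 0 -0.008 0 0 0;0 0 -0.016 0 0 0;0 0 -0.024 0 0 0;0 0 -0.03 0 0 0;0 0 -0.034 0 0 0;0 0 -0.034 0 0 0"

```text
t: 5.85
ee_pos: [410.8, 242.3, -10.4]
orientation: [-0.063, -2.192, 2.192]
ft_force: [0.8, 0.3, -0.2]
width: 67.3
```

Emit:
servo_tool:
  moves: "0 0 -0.004 0 0 0;0 0 -0.004 0 0 0;0 0 -0.004 0 0 0;0 0 -0.004 0 0 0;0 0 -0.004 0 0 0;0 0 -0.004 0 0 0;0 0 -0.004 0 0 0;0 0 -0.004 0 0 0"
  hand: 255

```text
t: 6.85
ee_pos: [411.1, 242.5, -14.0]
orientation: [-0.063, -2.192, 2.192]
ft_force: [0.1, 0.0, 2.2]
width: 19.8
```

Run:
```python
from h import *
im=load('top0.npz')
f=lambda x,y:(360+x/6-.4,130+y/5.2-.4)
fl,fr=onz(im,[f(122,468),f(615,513)],10)
print('front',fl,fr,np.linalg.norm(fl-fr)); d=(fl-fr)/np.linalg.norm(fl-fr); print('yaw',np.degrees(np.arctan2(-d[0],d[1])))
m=(fl+fr)/2; yaw=np.arctan2(-d[0],d[1]); print('origin from front',m[:2]+70*np.array([np.cos(yaw),np.sin(yaw)]))
bl,br=onz(im,[f(178,95),f(688,140)],50); print('back',bl,br,np.linalg.norm(bl-br)); d=(bl-br)/np.linalg.norm(bl-br);yb=np.arctan2(-d[0],d[1]);print('yaw',np.degrees(yb),'org',((bl+br)/2)[:2]-80*np.array([np.cos(yb),np.sin(yb)]))
print('nut end',onz(im,[f(412,315)],48)); print('washer ctr',onz(im,[f(388,322)],14))
print('dot',onz(im,[f(494,314)],36))
hsv=cv2.cvtColor(im['pixels'],cv2.COLOR_RGB2HSV); k=cv2.inRange(hsv,(10,120,80),(30,255,255)); k[:140]=0;k[240:]=0;k[:,:390]=0;k[:,470:]=0
c=max(cv2.findContours(k,0,1)[0],key=cv2.contourArea); print('brass',cv2.minEnclosingCircle(c),onz(im,[cv2.minEnclosingCircle(c)[0]],34))
```

```text
front [ 547.16229224 -150.86079856   10.        ] [ 524.6368024  -324.71514034   10.        ] 175.30752934577487
yaw -7.3824181805236515
origin from front [ 605.31929198 -246.78235945]
back [ 692.78592456 -169.81673538   50.        ] [ 670.77825473 -344.55334525   50.        ] 176.11706436540524
yaw -7.17847254995988 org [ 602.40915188 -247.18820331]
nut end [[ 603.46992121 -246.47639613   48.        ]]
washer ctr [[ 604.42165928 -246.89811941   14.        ]]
dot [[ 604.49151021 -278.15531599   36.        ]]
brass ((426.5, 190.2857208251953), 16.13490104675293) [[ 604.82391828 -246.52689139   34.        ]]
```

Emit:
servo_tool:
  moves: "0 0 0.03 0 0 0;0 0 0.08 0 0 0;0 0 0.13 0 0 0;0 0 0.16 0 0 0;0 0 0.16 0 0 0"

```text
t: 7.48
ee_pos: [412.0, 242.9, 147.4]
orientation: [-0.067, -2.196, 2.192]
ft_force: [-0.3, -0.1, -3.2]
width: 19.6
```

Emit:
servo_tool:
  moves: "0.002 -0.015 0 0 0 1;0.006 -0.05 0 0 0 3;0.012 -0.1 0 0 0 6;0.018 -0.15 0 0 0 9;0.024 -0.2 0 0 0 12;0.03 -0.25 0 0 0 15;0.036 -0.3 0 0 0 18;0.042 -0.35 0 0 0 21"

```text
t: 8.48
ee_pos: [451.4, -109.0, 143.7]
orientation: [-0.325, 2.057, -2.054]
ft_force: [1.0, -0.1, -2.9]
width: 20.2
```

Emit:
servo_tool:
  moves: "0.006 -0.05 0 0 0 3;0.012 -0.1 0 0 0 6;0.017 -0.15 0 0 0 9;0.02 -0.19 0 0 0 11.5;0.022 -0.21 0 0 0 13;0.022 -0.216 0 0 0 13;0.022 -0.216 0 0 0 13"

```text
t: 9.35
ee_pos: [474.0, -322.8, 144.2]
orientation: [-0.528, 1.923, -1.918]
ft_force: [0.2, 1.3, -2.8]
width: 19.7
```

Run:
```python
from h import *
o=ctrl.get_obs(); print(o['t'],o['ee_pos'],R.from_rotvec(o['orientation']).as_matrix()[:,2].round(3),o['qpos'].round(2))
save(cam('wrist'),'w3'); save(cam('top'),'t3')
```

```text
9.35 [ 473.96346321 -322.80140033  144.23707083] [ 0.51  -0.86  -0.003] [-0.62  0.42  1.79  0.    0.93  0.42]
```

View pics/w3.png

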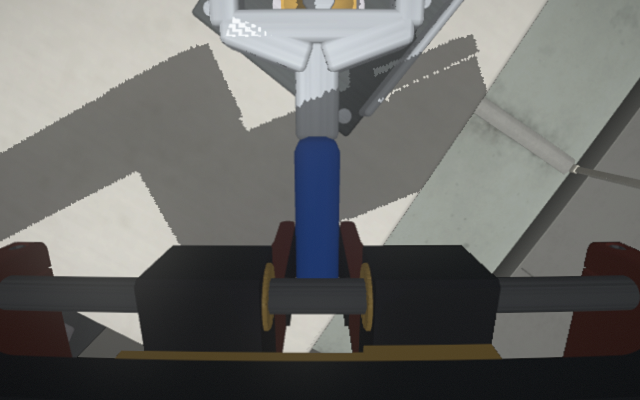

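View pics/t3.png

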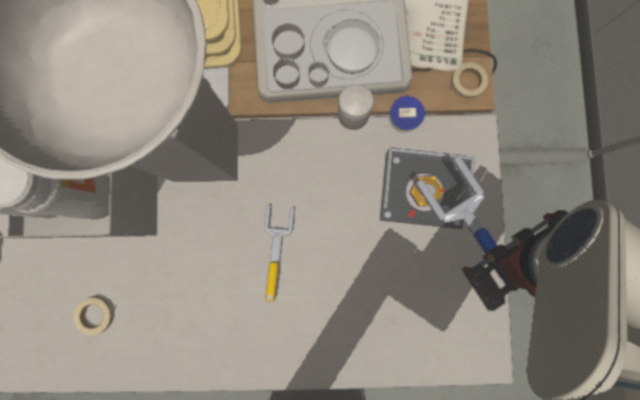

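Run:
```python
from h import *
w=load('w3.npz')
cv2.imwrite('pics/z6.png',cv2.resize(w['pixels'][:150,180:460,::-1],None,fx=2.8,fy=2.8,interpolation=cv2.INTER_CUBIC))
for p in [(222,10),(230,25),(320,25),(400,25),(420,10),(300,100),(335,100),(300,200),(334,200),(318,250)]: print(p,bydepth(w,p).round(1))
t=load('t3.npz');cv2.imwrite('pics/z7.png',cv2.resize(t['pixels'][130:320,370:520,::-1],None,fx=5,fy=3.15*1.0,interpolation=cv2.INTER_CUBIC))
cv2.imwrite('pics/z7.png',cv2.resize(t['pixels'][140:260,380:510,::-1],None,fx=5,fy=5,interpolation=cv2.INTER_CUBIC))
```

```text
(222, 10) [[ 546.1 -234.9  174.7]]
(230, 25) [[ 542.7 -240.4  174.1]]
(320, 25) [[ 562.1 -273.3  173.8]]
(400, 25) [[ 579.5 -302.5  174.1]]
(420, 10) [[ 589.2 -306.5  173.2]]
(300, 100) [[ 531.  -281.4  171.5]]
(335, 100) [[ 539.  -294.9  172.8]]
(300, 200) [[ 494.8 -303.3  187.5]]
(334, 200) [[ 502.3 -316.   187.5]]
(318, 250) [[ 479.1 -321.8  188.3]]
```

View pics/z6.png

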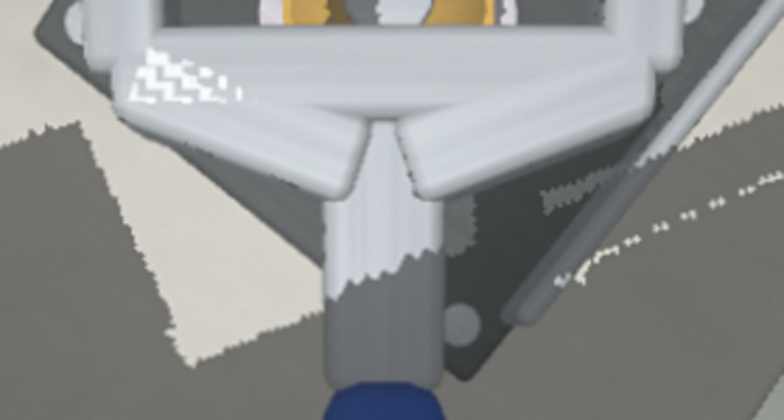

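View pics/z7.png

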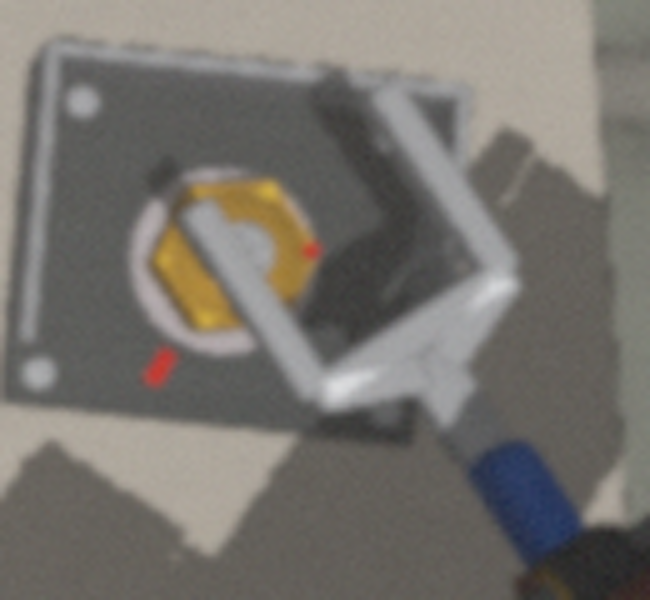

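```bash
cat >> h.py <<'E'
def jaw(w,l,r,z,o=None):
    L,Rr=onz(w,[l,r],z)[:,:2]; m=(L+Rr)/2; d=(L-Rr)/np.linalg.norm(L-Rr); y=np.arctan2(-d[0],d[1]); x=np.array([np.cos(y),np.sin(y)])
    return m,np.linalg.norm(L-Rr),np.degrees(y),m+44*x
E
python3 - <<'E'
from h import *
w=load('w3.npz')
m,wd,y,c=jaw(w,(238,9.6),(398,9.6),174); print(m,wd,y,c)
g=onz(w,[(318,250)],188); g2=(onz(w,[(300,180)],188)+onz(w,[(337,180)],188))/2
hsv=cv2.cvtColor(w['pixels'],cv2.COLOR_RGB2HSV); k=cv2.inRange(hsv,(105,120,30),(130,255,255)); k[:145]=0; k[240:]=0
print('grip',axis_of(w,k,188)[:3])
print('c - tcp',c-np.array([473.96,-322.8]), 'tool yaw',np.degrees(np.arctan2(-.86,.51))+90)
t=load('t3.npz'); f=lambda x,y:(380+x/5-.4,140+y/5-.4)
q=[onz(t,[f(*p)],174)[0,:2].round(1) for p in [(325,372),(487,282),(203,210),(390,92)]]; print(q)
E
```

```text
[ 566.95484156 -269.44193886] 67.40435725889753 30.684069383206758 [ 604.79458595 -246.98857064]
grip (array([ 501.464  , -307.79922], dtype=float32), array([0.8579401, 0.5137497], dtype=float32), np.float32(30.913923))
c - tcp [130.83458595  75.81142936] tool yaw 30.668926649714926
[array([ 547.9, -239.1]), array([ 577.9, -297.3]), array([ 605.4, -199.4]), array([ 645.6, -267.2])]
```

Emit:
servo_tool:
  moves: "0 0 -0.04 0 0 0;0 0 -0.08 0 0 0;0 0 -0.1 0 0 0;0 0 -0.115 0 0 0;0 0 -0.12 0 0 0;0 0 -0.125 0 0 0;0 0 -0.13 0 0 0"

```text
t: 10.32
ee_pos: [475.5, -324.0, 16.4]
orientation: [-0.526, 1.918, -1.92]
ft_force: [0.4, 0.6, -2.7]
width: 20.2
```

Run:
```python
from h import *
o=ctrl.get_obs(); print(o['t'],o['ee_pos'],o['ft_force'])
save(cam('wrist'),'w4')
```

```text
10.325 [ 475.5089338  -323.96575714   16.36094595] [ 0.43923263  0.61604226 -2.6859269 ]
```

View pics/w4.png

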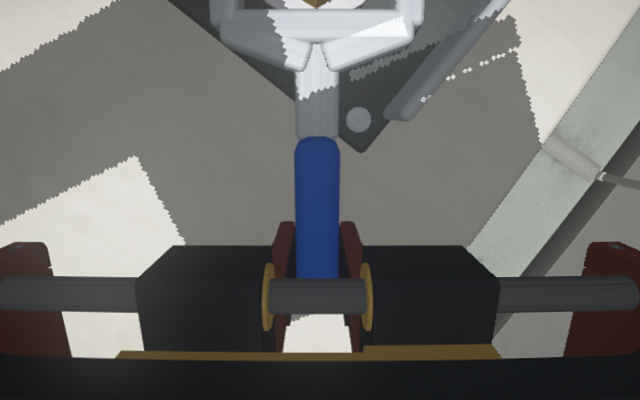

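Emit:
servo_tool:
  moves: "0 0 -0.005 0 0 0;0 0 -0.01 0 0 0;0 0 -0.014 0 0 0;0 0 -0.0155 0 0 0;0 0 -0.0155 0 0 0"

```text
t: 11.0
ee_pos: [475.0, -323.7, 0.4]
orientation: [-0.527, 1.919, -1.919]
ft_force: [-0.4, -0.0, -0.8]
width: 19.8
```

```bash
cat > arc.py <<'E'
import numpy as np,sys
def arc(tcp,C,angs):
    r=np.array(tcp)-C; 
    for a in angs:
        t=np.radians(a); q=np.array([[np.cos(t),-np.sin(t)],[np.sin(t),np.cos(t)]])@r-r
        print(f"{q[0]/1e3:.4f} {q[1]/1e3:.4f} 0 0 0 {a}",end=';')
    print(C+r+q)
    return C+r+q
C=np.array([604.3,-247.])
E
python3 - <<'E'
from arc import *
t=np.array([474.944,-323.633])
t=arc(t,C,[-3,-8,-13,-18,-23,-28,-33,-38]);t=arc(t,C,[-5,-10,-15,-20,-25,-30,-35,-40]);t=arc(t,C,[-4,-6,-7,-7])
E
```

```text
-0.0038 0.0069 0 0 0 -3;-0.0094 0.0187 0 0 0 -8;-0.0139 0.0311 0 0 0 -13;-0.0173 0.0437 0 0 0 -18;-0.0197 0.0566 0 0 0 -23;-0.0208 0.0697 0 0 0 -28;-0.0209 0.0828 0 0 0 -33;-0.0198 0.0959 0 0 0 -38;[ 455.18609512 -227.74812228]
0.0022 0.0129 0 0 0 -5;0.0056 0.0256 0 0 0 -10;0.0101 0.0379 0 0 0 -15;0.0156 0.0498 0 0 0 -20;0.0221 0.0612 0 0 0 -25;0.0296 0.0720 0 0 0 -30;0.0380 0.0820 0 0 0 -35;0.0473 0.0913 0 0 0 -40;[ 502.44699024 -136.40363556]
0.0080 0.0068 0 0 0 -4;0.0121 0.0100 0 0 0 -6;0.0142 0.0116 0 0 0 -7;0.0142 0.0116 0 0 0 -7;[ 516.68449344 -124.81524467]
```

Emit:
servo_tool:
  moves: "-0.004 0.007 0 0 0 -3;-0.0095 0.0185 0 0 0 -8;-0.014 0.031 0 0 0 -13;-0.0175 0.0435 0 0 0 -18;-0.0195 0.0565 0 0 0 -23;-0.021 0.0695 0 0 0 -28;-0.021 0.083 0 0 0 -33;-0.02 0.096 0 0 0 -38"

```text
t: 12.0
ee_pos: [454.9, -227.4, 0.6]
orientation: [-0.14, -2.154, 2.155]
ft_force: [-0.9, -1.0, -2.0]
width: 20.1
```

Emit:
servo_tool:
  moves: "0.002 0.013 0 0 0 -5;0.0055 0.0255 0 0 0 -10;0.01 0.038 0 0 0 -15;0.0155 0.05 0 0 0 -20;0.022 0.061 0 0 0 -25;0.0295 0.072 0 0 0 -30;0.038 0.082 0 0 0 -35;0.0475 0.0915 0 0 0 -40"

```text
t: 13.0
ee_pos: [501.7, -135.3, 0.4]
orientation: [-0.758, -1.732, 1.732]
ft_force: [-3.0, 0.9, -0.3]
width: 19.9
```

Emit:
servo_tool:
  moves: "0.008 0.0065 0 0 0 -4;0.012 0.01 0 0 0 -6;0.014 0.0115 0 0 0 -7;0.014 0.0115 0 0 0 -7"

```text
t: 13.5
ee_pos: [515.7, -123.8, 0.3]
orientation: [-0.845, -1.652, 1.652]
ft_force: [-1.7, 6.0, 1.0]
width: 19.7
```

Run:
```python
from h import *
o=ctrl.get_obs(); print(o['t'],o['ee_pos'],o['ft_force'],o['qpos'].round(2))
t=cam('top');save(t,'t5'); save(cam('wrist'),'w5')
cv2.imwrite('pics/z8.png',cv2.resize(t['pixels'][140:260,370:500,::-1],None,fx=5,fy=5,interpolation=cv2.INTER_CUBIC))
```

```text
13.5 [ 5.15677401e+02 -1.23832661e+02  3.20487899e-01] [-1.69890417  5.9932261   0.98749522] [-0.26  0.61  1.94  0.    0.6   2.26]
```

View pics/z8.png

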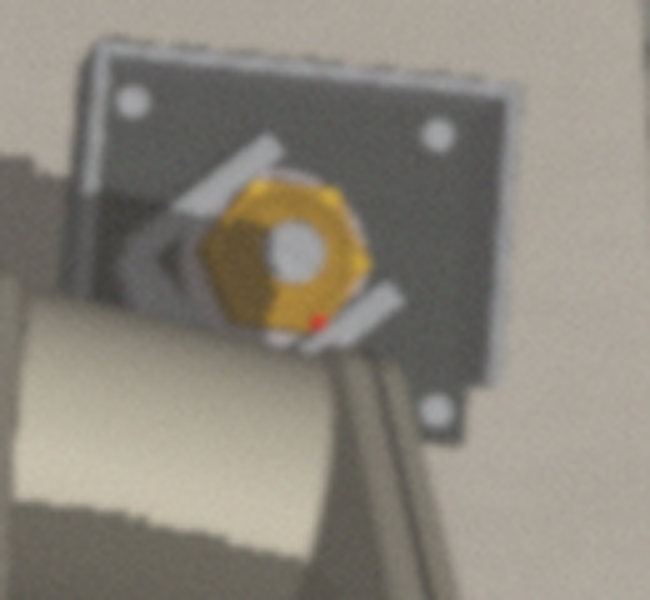

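View pics/w5.png

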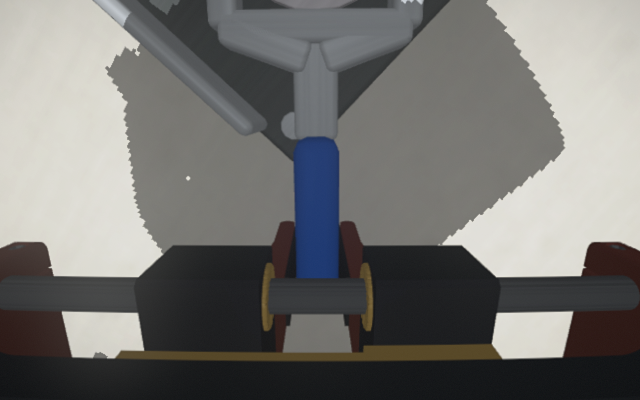

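Run:
```python
from h import *
t=load('t5.npz'); f=lambda x,y:(370+x/5-.4,140+y/5-.4)
hsv=cv2.cvtColor(t['pixels'],cv2.COLOR_RGB2HSV); k=cv2.inRange(hsv,(0,140,90),(7,255,255))|cv2.inRange(hsv,(174,140,90),(180,255,255)); k[:140]=0;k[260:]=0;k[:,:390]=0;k[:,480:]=0
v,u=np.nonzero(k); print(u.mean(),v.mean(),f(318,322))
d=onz(t,[(u.mean(),v.mean())],36)[0,:2]; C=np.array([604.3,-247]); r=d-C
for d in (d,onz(t,[f(318,322)],36)[0,:2]):
  r=d-C; w=(172.7-np.degrees(np.arctan2(r[1],r[0]))+180)%360-180; print(d,np.hypot(*r),'dot cw of -x',w,'a deg',w+84.8-25)
```

```text
433.3333333333333 204.33333333333334 (433.20000000000005, 204.0)
[ 575.07205601 -258.75109349] 31.501760395519113 dot cw of -x -29.202590985072106 a deg 30.59740901492789
[ 575.76943767 -258.50899892] 30.76442820705212 dot cw of -x -29.26875114312196 a deg 30.531248856878037
```

Run:
```python
from h import *
w=load('w5.npz'); o=ctrl.get_obs(); z=R.from_rotvec(o['orientation']).as_matrix()[:,2]; print('tool yaw',np.degrees(np.arctan2(z[1],z[0]))+90)
cv2.imwrite('pics/z9.png',cv2.resize(w['pixels'][:150,180:460,::-1],None,fx=2.8,fy=2.8,interpolation=cv2.INTER_CUBIC))
hsv=cv2.cvtColor(w['pixels'],cv2.COLOR_RGB2HSV); k=cv2.inRange(hsv,(105,120,30),(130,255,255)); k[:145]=0; k[240:]=0
print(axis_of(w,k,44)[:3])
```

```text
tool yaw -54.24889992749584
(array([ 534.502  , -150.77223], dtype=float32), array([ 0.59580714, -0.8031275 ], dtype=float32), np.float32(-53.42981))
```

View pics/z9.png

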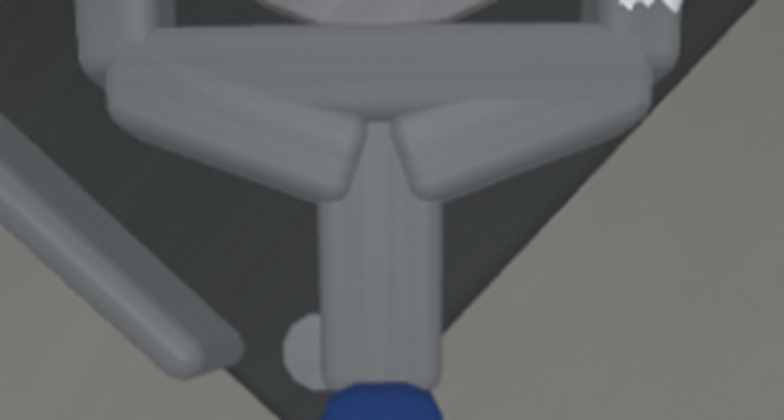

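Run:
```python
from arc import *
t=np.array([474.944-20+47.5+14,-323.633+96+91.5+11.5]);print(t)
t=arc(t,C,[3,6,6]);t=arc(t,C,[7,14,21,28,35,42,49,56]);t=arc(t,C,[6,11,13,13])
```

```text
[ 516.444 -124.633]
-0.0063 -0.0048 0 0 0 3;-0.0123 -0.0099 0 0 0 6;-0.0123 -0.0099 0 0 0 6;[ 504.1344499 -134.4867919]
-0.0130 -0.0130 0 0 0 7;-0.0242 -0.0276 0 0 0 14;-0.0337 -0.0434 0 0 0 21;-0.0411 -0.0602 0 0 0 28;-0.0464 -0.0778 0 0 0 35;-0.0496 -0.0959 0 0 0 42;-0.0505 -0.1143 0 0 0 49;-0.0491 -0.1326 0 0 0 56;[ 455.01045828 -267.12441699]
0.0029 -0.0155 0 0 0 6;0.0066 -0.0281 0 0 0 11;0.0084 -0.0331 0 0 0 13;0.0084 -0.0331 0 0 0 13;[ 463.36374839 -300.1914693 ]
```

Emit:
servo_tool:
  moves: "-0.0065 -0.005 0 0 0 3;-0.0125 -0.01 0 0 0 6;-0.0125 -0.01 0.004 0 0 6;-0.0125 -0.01 0.02 0 0 6;-0.0125 -0.01 0.045 0 0 6;-0.0125 -0.01 0.065 0 0 6;-0.0125 -0.01 0.07 0 0 6"

```text
t: 14.48
ee_pos: [505.2, -134.9, 72.5]
orientation: [-0.776, -1.723, 1.722]
ft_force: [-0.4, 0.4, -3.7]
width: 20.0
```

Emit:
servo_tool:
  moves: "-0.013 -0.013 0 0 0 7;-0.024 -0.0275 0 0 0 14;-0.0335 -0.0435 0 0 0 21;-0.041 -0.06 0 0 0 28;-0.0465 -0.078 0 0 0 35;-0.0495 -0.096 0 0 0 42;-0.0505 -0.1145 0 0 0 49;-0.049 -0.1325 0 0 0 56"

```text
t: 15.48
ee_pos: [454.5, -267.6, 70.2]
orientation: [-0.149, 2.151, -2.15]
ft_force: [0.5, 0.1, -3.6]
width: 19.8
```

Emit:
servo_tool:
  moves: "0.003 -0.0155 0 0 0 6;0.0065 -0.028 0 0 0 11;0.0085 -0.033 0 0 0 13;0.0085 -0.033 0 0 0 13;0.0085 -0.033 0 0 0 13"

```text
t: 16.1
ee_pos: [463.1, -299.7, 70.2]
orientation: [-0.37, 2.026, -2.025]
ft_force: [-0.4, 0.6, -2.7]
width: 19.8
```

Run:
```python
from h import *
o=ctrl.get_obs(); z=R.from_rotvec(o['orientation']).as_matrix()[:,2]; print(o['t'],o['ee_pos'],'tool yaw',np.degrees(np.arctan2(z[1],z[0]))+90)
t=cam('top');save(t,'t6'); w=cam('wrist');save(w,'w6')
cv2.imwrite('pics/z10.png',cv2.resize(t['pixels'][140:260,370:500,::-1],None,fx=5,fy=5,interpolation=cv2.INTER_CUBIC))
cv2.imwrite('pics/z11.png',cv2.resize(w['pixels'][:150,180:460,::-1],None,fx=2.8,fy=2.8,interpolation=cv2.INTER_CUBIC))
```

```text
16.1 [ 463.10116638 -299.74190142   70.19000231] tool yaw 20.651267002059896
```

View pics/z10.png

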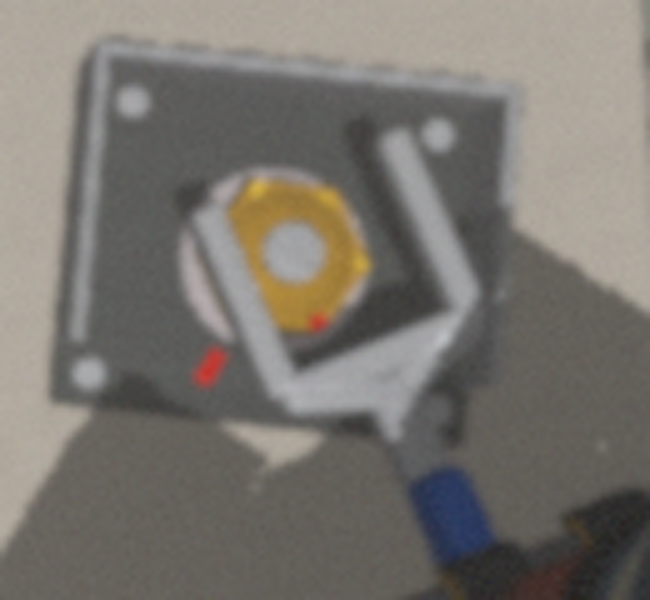

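View pics/z11.png

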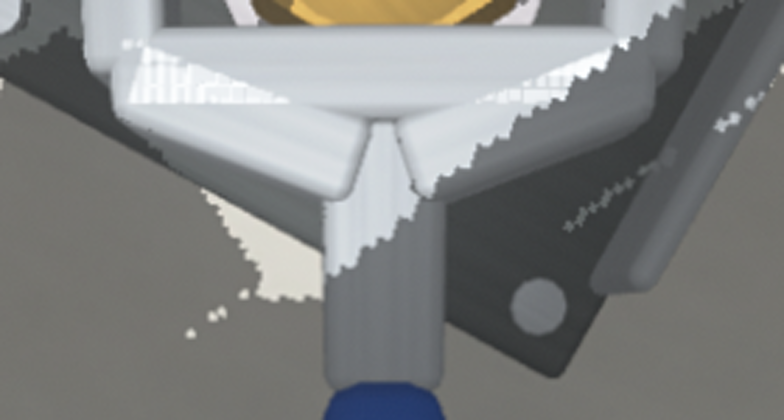

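Run:
```python
from h import *
w=load('w6.npz'); print(jaw(w,(180+160/2.8,9.6),(180+607/2.8,9.6),100), bydepth(w,(320,25)))
print('washer mid',onz(w,[(180+228/2.8,5)],14),onz(w,[(180+543/2.8,5)],14))
t=load('t6.npz'); f=lambda x,y:(370+x/5-.4,140+y/5-.4)
hx=[(260,188),(330,195),(368,263),(318,328)]
P=onz(t,[f(*p) for p in hx],33)[:,:2]; C=np.array([604.3,-247]); print(P.round(1),[((172.7-np.degrees(np.arctan2(*(q-C)[::-1])))%60) for q in P],np.linalg.norm(P-C,axis=1))
```

```text
(array([ 564.0093881, -262.8246212]), np.float64(67.28431516712352), np.float64(20.720451374972907), array([ 605.16337133, -247.25703742])) [[ 558.68820555 -266.22350898   99.84517657]]
washer mid [[ 576.05430635 -219.22479584   14.        ]] [[ 602.18854045 -288.29531355   14.        ]]
[[ 632.6 -237.9]
 [ 629.  -267. ]
 [ 600.1 -281.5]
 [ 573.5 -259.2]] [np.float64(34.866121318540365), np.float64(31.7399687360803), np.float64(29.62825987130219), np.float64(31.06686948061025)] [29.7740443  31.82949628 34.71478043 33.1417713 ]
```

Emit:
servo_tool:
  moves: "0 0 -0.02 0 0 -0.5;0 0 -0.04 0 0 -1;0 0 -0.05 0 0 -1;0 0 -0.055 0 0 -1;0 0 -0.06 0 0 -1;0 0 -0.06 0 0 -1"

```text
t: 16.95
ee_pos: [463.3, -300.0, 10.4]
orientation: [-0.354, 2.035, -2.034]
ft_force: [0.7, 0.4, -2.7]
width: 19.5
```

Emit:
servo_tool:
  moves: "0 0 -0.005 0 0 0;0 0 -0.009 0 0 0;0 0 -0.01 0 0 0;0 0 -0.01 0 0 0"

```text
t: 17.45
ee_pos: [463.4, -300.2, 0.4]
orientation: [-0.353, 2.035, -2.035]
ft_force: [-1.0, 1.3, -0.6]
width: 19.7
```

Run:
```python
from arc import *
t=np.array([463.444,-300.133])
t=arc(t,C,[-3,-7,-11,-15,-19,-23,-27,-31]);t=arc(t,C,[-4,-8,-12,-16,-20,-23,-26,-28]);
for i in range(2): t=arc(t,C,[-1,-2,-3,-4])
```

```text
-0.0026 0.0074 0 0 0 -3;-0.0054 0.0176 0 0 0 -7;-0.0076 0.0279 0 0 0 -11;-0.0090 0.0383 0 0 0 -15;-0.0096 0.0488 0 0 0 -19;-0.0096 0.0593 0 0 0 -23;-0.0088 0.0697 0 0 0 -27;-0.0072 0.0801 0 0 0 -31;[ 456.19732466 -219.99766711]
0.0022 0.0103 0 0 0 -4;0.0052 0.0203 0 0 0 -8;0.0089 0.0302 0 0 0 -12;0.0132 0.0398 0 0 0 -16;0.0182 0.0490 0 0 0 -20;0.0223 0.0557 0 0 0 -23;0.0268 0.0622 0 0 0 -26;0.0300 0.0664 0 0 0 -28;[ 486.20992673 -153.62836073]
0.0016 0.0020 0 0 0 -1;0.0033 0.0041 0 0 0 -2;0.0050 0.0061 0 0 0 -3;0.0068 0.0080 0 0 0 -4;[ 493.01086452 -145.61826225]
0.0018 0.0019 0 0 0 -1;0.0036 0.0038 0 0 0 -2;0.0055 0.0057 0 0 0 -3;0.0073 0.0075 0 0 0 -4;[ 500.35399179 -138.10208541]
```

Emit:
servo_tool:
  moves: "-0.0025 0.0075 0 0 0 -3;-0.0055 0.0175 0 0 0 -7;-0.0075 0.028 0 0 0 -11;-0.009 0.0385 0 0 0 -15;-0.0095 0.049 0 0 0 -19;-0.0095 0.0595 0 0 0 -23;-0.009 0.0695 0 0 0 -27;-0.007 0.08 0 0 0 -31"

```text
t: 18.45
ee_pos: [455.9, -219.5, 0.4]
orientation: [-0.209, -2.117, 2.117]
ft_force: [-2.0, 3.1, -0.7]
width: 19.8
```

Emit:
servo_tool:
  moves: "0.002 0.0105 0 0 0 -4;0.005 0.0205 0 0 0 -8;0.009 0.03 0 0 0 -12;0.013 0.04 0 0 0 -16;0.018 0.049 0 0 0 -20;0.0225 0.0555 0 0 0 -23;0.027 0.062 0 0 0 -26;0.03 0.0665 0 0 0 -28"

```text
t: 19.45
ee_pos: [485.8, -152.7, 0.3]
orientation: [-0.649, -1.824, 1.824]
ft_force: [-2.7, 4.4, -0.4]
width: 20.0
```

Emit:
servo_tool:
  moves: "0.0015 0.002 0 0 0 -1;0.0035 0.004 0 0 0 -2;0.0035 0.004 0 0 0 -2"

```text
t: 19.82
ee_pos: [489.1, -148.7, 0.3]
orientation: [-0.676, -1.803, 1.802]
ft_force: [-2.2, 6.4, -0.8]
width: 20.2
```

Run:
```python
from h import *
o=ctrl.get_obs(); z=R.from_rotvec(o['orientation']).as_matrix()[:,2]; print(o['t'],o['ee_pos'],o['ft_force'],o['moment'],'tool yaw',np.degrees(np.arctan2(z[1],z[0]))+90)
t=cam('top');save(t,'t7'); w=cam('wrist');save(w,'w7')
cv2.imwrite('pics/z12.png',cv2.resize(t['pixels'][140:260,370:500,::-1],None,fx=5,fy=5,interpolation=cv2.INTER_CUBIC))
```

```text
19.825 [ 4.89060544e+02 -1.48658754e+02  2.99625868e-01] [-2.24197604  6.40698199 -0.77047171] [1.05853456 0.33839949 0.69411426] tool yaw -41.21724479029078
```

View pics/z12.png

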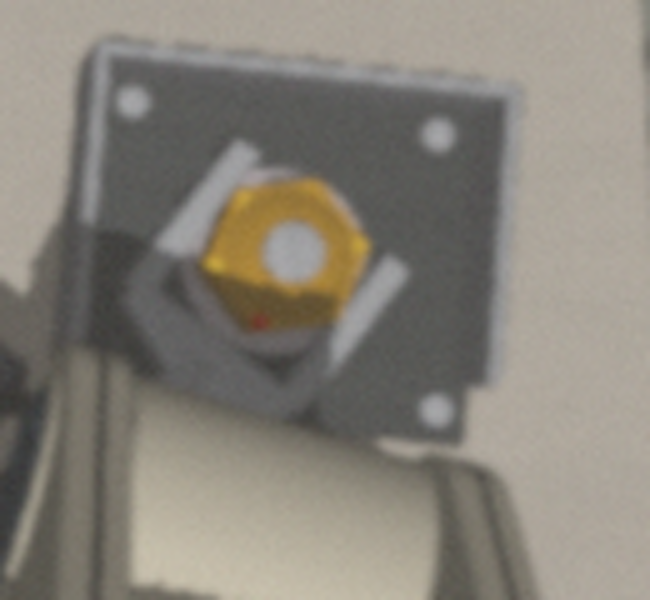

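Emit:
servo_tool:
  moves: "0.0015 0.002 0 0 0 -1;0.0035 0.004 0 0 0 -2;0.005 0.006 0 0 0 -3;0.005 0.006 0 0 0 -3"

```text
t: 20.42
ee_pos: [494.3, -142.8, 0.4]
orientation: [-0.717, -1.769, 1.768]
ft_force: [-2.4, 6.1, -1.1]
width: 20.2
```

Emit:
servo_tool:
  moves: "0.002 0.002 0 0 0 -1;0.0035 0.004 0 0 0 -2;0.0035 0.004 0 0 0 -2"

```text
t: 20.8
ee_pos: [498.1, -138.9, 0.4]
orientation: [-0.744, -1.746, 1.746]
ft_force: [-2.3, 5.6, -0.3]
width: 20.1
```

Emit:
servo_tool:
  moves: "0.002 0.002 0 0 0 -1;0.004 0.0035 0 0 0 -2;0.004 0.0035 0 0 0 -2"

```text
t: 21.18
ee_pos: [501.9, -135.2, 0.3]
orientation: [-0.77, -1.722, 1.722]
ft_force: [-1.7, 6.5, -0.3]
width: 20.4
```

```bash
cat > look.py <<'E'
from h import *
import sys
n=sys.argv[1]
o=ctrl.get_obs(); z=R.from_rotvec(o['orientation']).as_matrix()[:,2]; print(o['t'],o['ee_pos'],o['ft_force'],'tool yaw',np.degrees(np.arctan2(z[1],z[0]))+90)
t=cam('top');save(t,n)
cv2.imwrite(f'pics/z_{n}.png',cv2.resize(t['pixels'][140:260,370:500,::-1],None,fx=5,fy=5,interpolation=cv2.INTER_CUBIC))
hsv=cv2.cvtColor(t['pixels'],cv2.COLOR_RGB2HSV); k=cv2.inRange(hsv,(0,130,50),(8,255,255))|cv2.inRange(hsv,(174,130,50),(180,255,255)); k[:140]=0;k[260:]=0;k[:,:390]=0;k[:,480:]=0
nn,l,s,c=cv2.connectedComponentsWithStats(k)
C=np.array([604.3,-247])
for i in range(1,nn):
    for zz in (36,10):
        d=onz(t,[c[i]],zz)[0,:2]; r=d-C; w=(172.7-np.degrees(np.arctan2(r[1],r[0]))+180)%360-180
        print(s[i][4],c[i].round(1),zz,d.round(1),'r',np.hypot(*r).round(1),'cw of -x',w.round(1))
E
python3 look.py t8
```

```text
21.175 [ 5.01861225e+02 -1.35215353e+02  3.49684645e-01] [-1.74887307  6.51889234 -0.31527785] tool yaw -48.23161630779754
4 [419.8 203. ] 36 [ 578.5 -230.7] r 30.5 cw of -x 24.9
4 [419.8 203. ] 10 [ 580.5 -237.1] r 25.8 cw of -x 15.3
```

View pics/z_t8.png

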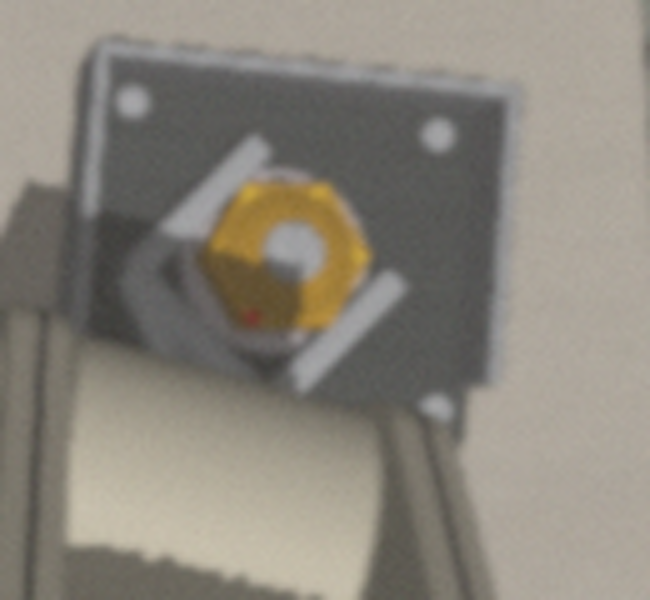

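Emit:
servo_tool:
  moves: "0.002 0.0018 0 0 0 -1;0.002 0.0018 0 0 0 -1;0.002 0.0018 0 0 0 -1"

```text
t: 21.6
ee_pos: [504.1, -133.6, 0.4]
orientation: [-0.783, -1.711, 1.711]
ft_force: [-1.2, 6.2, 0.7]
width: 19.9
```

Emit:
servo_tool:
  moves: "0.002 0.0018 0 0 0 -1;0.002 0.0018 0 0 0 -1;0.002 0.0018 0 0 0 -1"

```text
t: 21.98
ee_pos: [506.4, -132.3, 0.4]
orientation: [-0.797, -1.699, 1.699]
ft_force: [-1.4, 4.6, -1.4]
width: 20.1
```

Emit:
servo_tool:
  moves: "0.002 0.0018 0 0 0 -1;0.002 0.0018 0 0 0 -1;0.002 0.0018 0 0 0 -1"

```text
t: 22.35
ee_pos: [508.8, -130.9, 0.4]
orientation: [-0.811, -1.687, 1.687]
ft_force: [-1.0, 1.6, -1.5]
width: 19.6
```

```bash
python3 look.py t9
python3 - <<'E'
from h import *
o=ctrl.get_obs(); print(o['moment'])
w=cam('wrist'); save(w,'w9')
hsv=cv2.cvtColor(w['pixels'],cv2.COLOR_RGB2HSV); k=cv2.inRange(hsv,(105,120,30),(130,255,255)); k[:145]=0; k[240:]=0
print(axis_of(w,k,44)[:3])
E
```

```text
22.35 [ 5.08774120e+02 -1.30875648e+02  4.31861336e-01] [-0.95574871  1.57403767 -1.50368157] tool yaw -51.29776779438552
2 [419.5 203. ] 36 [ 578.5 -230.2] r 30.8 cw of -x 25.8
2 [419.5 203. ] 10 [ 580.5 -236.6] r 26.0 cw of -x 16.4
[0.19403548 0.31084314 0.77021484]
(array([ 529.11304, -156.43248], dtype=float32), array([ 0.64850867, -0.7612073 ], dtype=float32), np.float32(-49.570744))
```

View pics/z_t9.png

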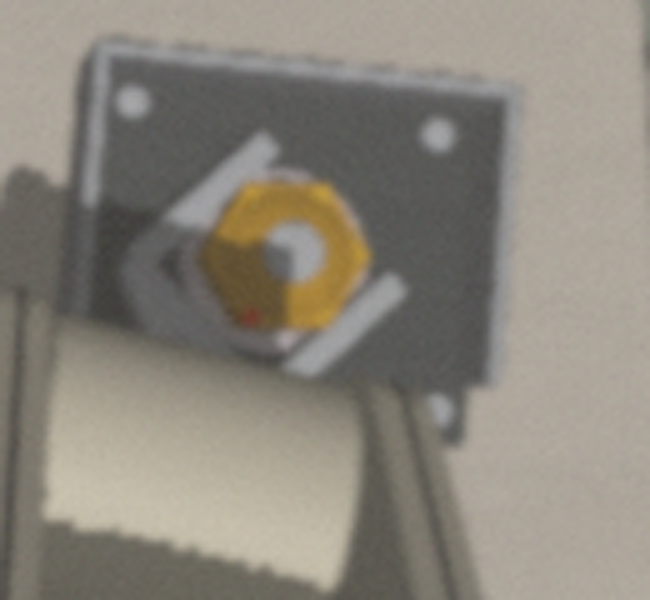

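View pics/w9.png

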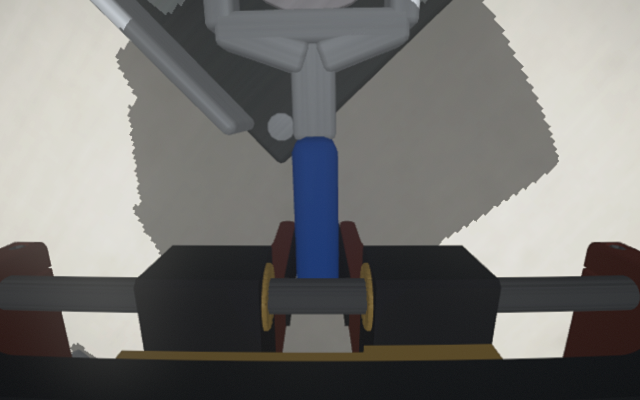

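Emit:
servo_tool:
  moves: "0.0015 0.0013 0 0 0 0;0.003 0.0025 0 0 0 0;0.003 0.0025 0 0 0 0"

```text
t: 22.82
ee_pos: [510.7, -128.7, 0.3]
orientation: [-0.81, -1.685, 1.686]
ft_force: [-4.9, -3.7, -0.0]
width: 19.5
```

```bash
python3 -c "
from h import *
o=ctrl.get_obs(); print(o['moment'],o['ft_force'])"; python3 look.py t10
```

```text
[-0.85546036  0.80084471  0.19928209] [-4.87695499 -3.73634838 -0.03822828]
22.825 [ 5.10741573e+02 -1.28732376e+02  3.18722419e-01] [-4.87695499 -3.73634838 -0.03822828] tool yaw -51.37068997884916
5 [420. 203.] 36 [ 578.5 -231.2] r 30.2 cw of -x 24.1
5 [420. 203.] 10 [ 580.5 -237.6] r 25.6 cw of -x 14.2
```

Emit:
servo_tool:
  moves: "0.0015 0.0013 0 0 0 0;0.003 0.0025 0 0 0 0;0.003 0.0025 0 0 0 0"

```text
t: 23.25
ee_pos: [512.3, -126.7, -0.0]
orientation: [-0.809, -1.682, 1.685]
ft_force: [-9.1, -8.0, 1.5]
width: 20.0
```

Emit:
servo_tool:
  moves: "0.0015 0.0013 0 0 0 -1;0.003 0.0025 0 0 0 -1;0.003 0.0025 0 0 0 -1"

```text
t: 23.62
ee_pos: [514.3, -124.2, -0.3]
orientation: [-0.819, -1.67, 1.674]
ft_force: [-10.3, -9.9, -0.4]
width: 19.8
```

```bash
python3 -c "
from h import *
o=ctrl.get_obs(); print(o['moment'],o['ft_force'])"; python3 look.py t11
```

```text
[-1.91953599  1.78318773 -0.51387684] [-10.27255938  -9.91343403  -0.42685224]
23.625 [ 5.14341249e+02 -1.24177847e+02 -2.52758467e-01] [-10.27255938  -9.91343403  -0.42685224] tool yaw -52.48359042195381
2 [419.5 203. ] 36 [ 578.5 -230.2] r 30.8 cw of -x 25.8
2 [419.5 203. ] 10 [ 580.5 -236.6] r 26.0 cw of -x 16.4
```

View pics/z_t11.png

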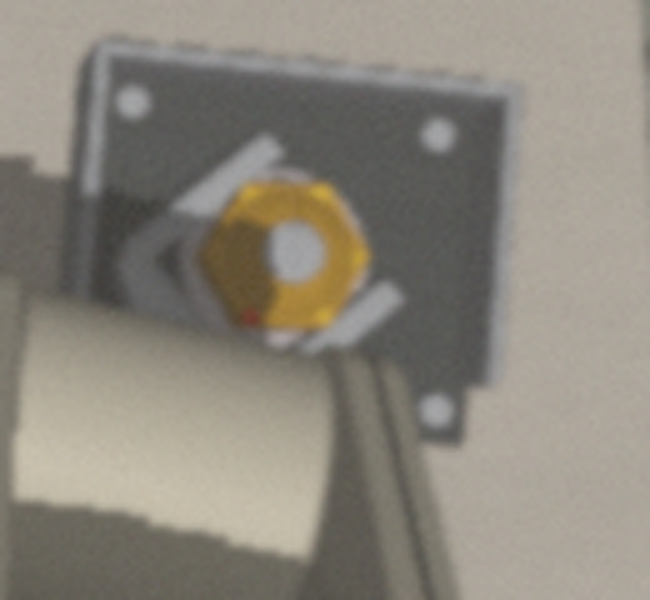

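Emit:
servo_tool:
  moves: "-0.005 -0.0045 0 0 0 1;-0.01 -0.0085 0 0 0 2;-0.017 -0.015 0 0 0 4;-0.023 -0.0205 0 0 0 6;-0.023 -0.0205 0.004 0 0 6;-0.023 -0.0205 0.01 0 0 6"

```text
t: 24.42
ee_pos: [495.7, -143.7, 10.7]
orientation: [-0.748, -1.746, 1.745]
ft_force: [3.0, 3.8, -5.0]
width: 20.6
```

Emit:
servo_tool:
  moves: "0 0 0.015 0 0 0;0 0 0.035 0 0 0;0 0 0.06 0 0 0;0 0 0.08 0 0 0;0 0 0.08 0 0 0"

```text
t: 25.05
ee_pos: [495.7, -144.2, 92.0]
orientation: [-0.751, -1.746, 1.745]
ft_force: [-0.6, 0.8, -3.6]
width: 20.5
```

```bash
python3 look.py t12
python3 - <<'E'
from h import *
save(cam('wrist'),'w12')
E
```

```text
25.05 [ 495.73491009 -144.18368992   91.97421278] [-0.5579264   0.77556405 -3.63380615] tool yaw -46.377870193561336
```

View pics/z_t12.png

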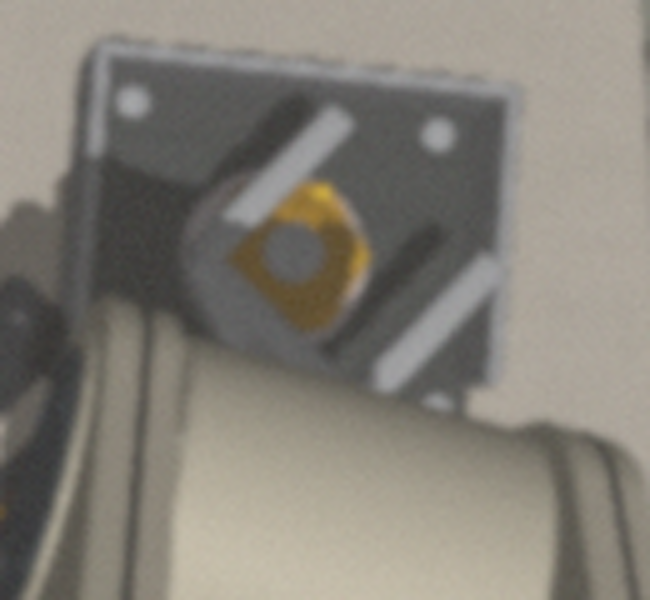

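View pics/w12.png

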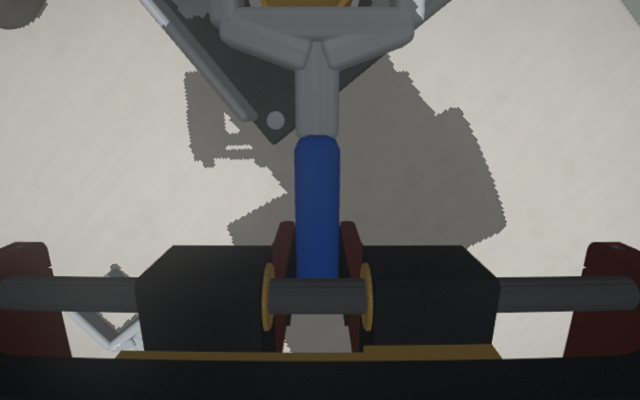

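Emit:
servo_tool:
  moves: "-0.01 0.009 0.01 0 0 4;-0.03 0.028 0.02 0 0 12;-0.05 0.047 0.02 0 0 22;-0.07 0.065 0.02 0 0 32;-0.085 0.08 0.02 0 0 42;-0.09 0.084 0.02 0 0 46;-0.09 0.084 0.02 0 0 46"

```text
t: 26.02
ee_pos: [403.5, -59.4, 109.7]
orientation: [-0.004, -2.218, 2.217]
ft_force: [0.8, 0.3, -2.8]
width: 19.8
```

```bash
python3 look.py t13
python3 - <<'E'
from h import *
save(cam('wrist'),'w13')
im=cam('scene');save(im,'s13')
cv2.imwrite('pics/z_s13.png',cv2.resize(im['pixels'][200:320,320:470,::-1],None,fx=5,fy=5,interpolation=cv2.INTER_CUBIC))
E
```

```text
26.025 [403.46816669 -59.37399552 109.65271197] [ 0.80213873  0.30847798 -2.75961628] tool yaw -0.3287941406183279
4 [419.5 203.5] 36 [ 577.5 -230.2] r 31.7 cw of -x 24.8
4 [419.5 203.5] 10 [ 579.4 -236.5] r 27.0 cw of -x 15.6
24 [411.7 213. ] 36 [ 558.2 -213.1] r 57.2 cw of -x 29.1
24 [411.7 213. ] 10 [ 559.6 -218.9] r 52.8 cw of -x 24.9
```

View pics/z_t13.png

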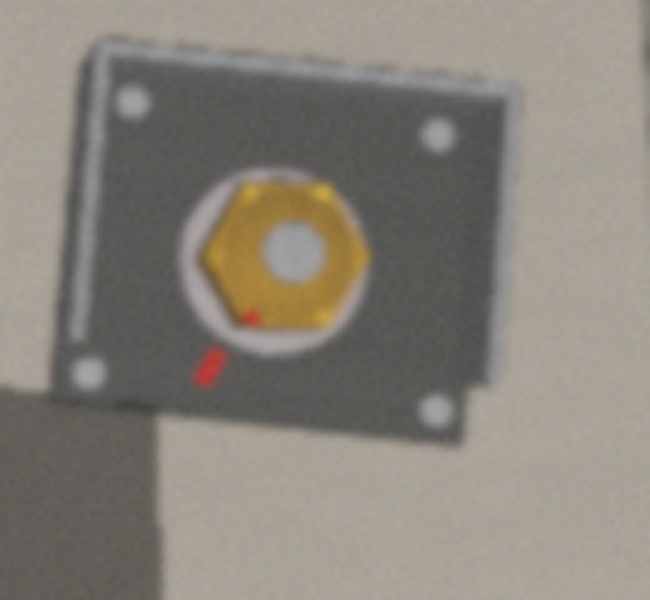

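View pics/z_s13.png

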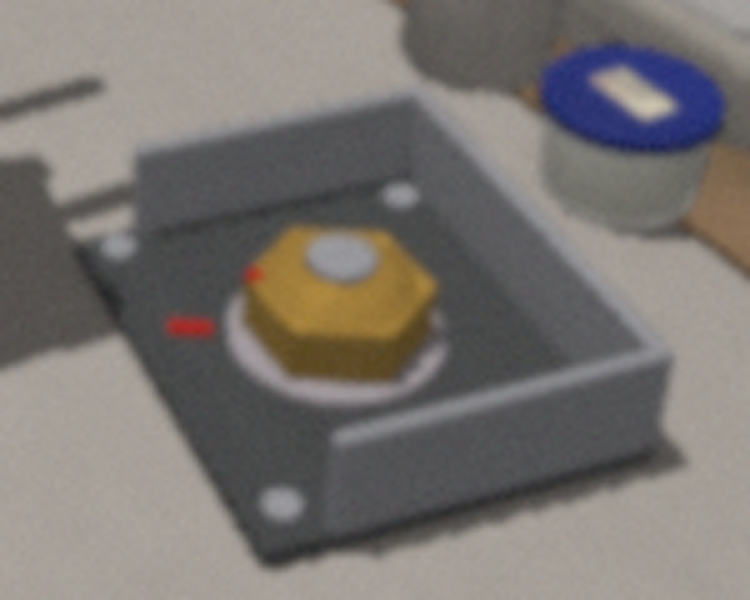

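View pics/t13.png

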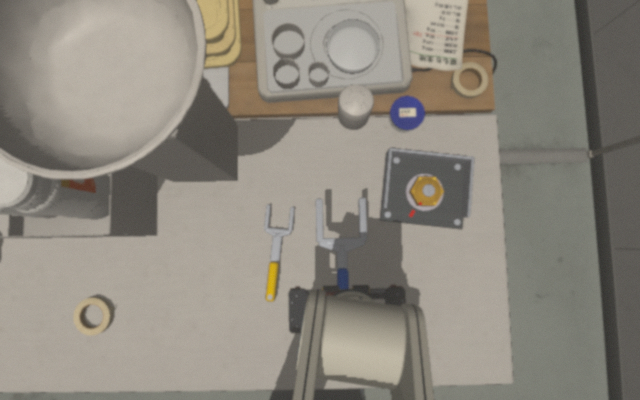

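Emit:
servo_tool:
  moves: "0 0 -0.03 0 0 0;0 0 -0.07 0 0 0;0 0 -0.1 0 0 0;0 0 -0.115 0 0 0;0 0 -0.12 0 0 0;0 0 -0.1225 0 0 0;0 0 -0.124 0 0 0;0 0 -0.124 0 0 0"

```text
t: 27.18
ee_pos: [404.9, -59.8, -13.2]
orientation: [-0.007, -2.219, 2.219]
ft_force: [-0.2, -0.7, -3.1]
width: 19.8
```

Emit:
servo_tool:
  moves: "0 0 -0.001 0 0 0;0 0 -0.001 0 0 0"

```text
t: 27.42
ee_pos: [404.9, -59.8, -14.0]
orientation: [-0.007, -2.219, 2.22]
ft_force: [-1.6, 0.4, 4.5]
width: 19.5
```

Contact with the table. Opening the gripper.

Emit:
servo_tool:
  moves: "0 0 0 0 0 0;0 0 0 0 0 0;0 0 0 0 0 0;0 0 0 0 0 0;0 0 0 0 0 0;0 0 0 0 0 0"
  hand: 60

```text
t: 28.18
ee_pos: [404.4, -59.7, -14.7]
orientation: [-0.006, -2.219, 2.219]
ft_force: [0.5, -0.4, 0.0]
width: 67.0
```

Emit:
servo_tool:
  moves: "0 0 0.02 0 0 0;0 0 0.06 0 0 0;0 0 0.12 0 0 0;0 0 0.18 0 0 0;0 0 0.22 0 0 0;-0.03 0.0 0.24 0 0 0;-0.03 0 0.24 0 0 0;-0.03 0 0.24 0 0 0"

```text
t: 29.18
ee_pos: [374.7, -59.7, 225.0]
orientation: [-0.006, -2.219, 2.219]
ft_force: [-0.7, -0.3, 0.3]
width: 67.0
```

```bash
python3 look.py t14
python3 - <<'E'
from h import *
w=cam('wrist');save(w,'w14')
im=cam('scene');save(im,'s14')
for p in [(320,120),(320,170),(300,60)]: print(bydepth(w,p).round(1))
o=ctrl.get_obs(); print(o['width'],o['ft_force'],o['qvel'].round(3))
E
```

```text
29.175 [374.70566085 -59.74005457 224.96803384] [-0.66805292 -0.25807134  0.2762035 ] tool yaw -0.31167161817207045
5 [419.8 203.4] 36 [ 577.7 -230.8] r 31.2 cw of -x 24.0
5 [419.8 203.4] 10 [ 579.6 -237.2] r 26.6 cw of -x 14.4
25 [411.6 213. ] 36 [ 558.1 -212.8] r 57.4 cw of -x 29.2
25 [411.6 213. ] 10 [ 559.5 -218.7] r 53.0 cw of -x 25.0
[[432.  -64.4  30.2]]
[[371.  -64.5   1.9]]
[[496.9 -42.6  16.8]]
67.09244541610428 [0.25966968 0.17684607 0.57330815] [ 0.004  0.    -0.002  0.001  0.004  0.   ]
```

View pics/w14.png

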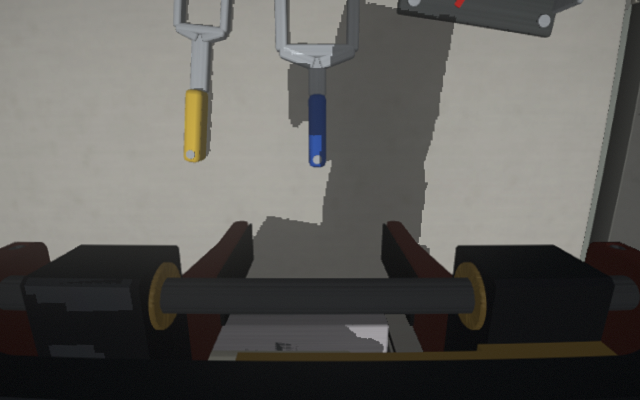

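View pics/s14.png

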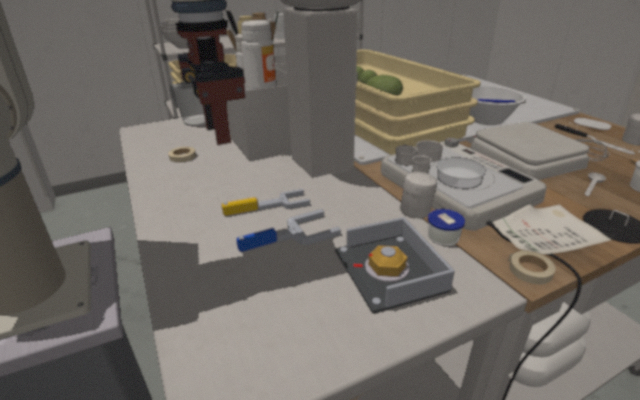

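```bash
python3 -c "
from h import *
print(ctrl.close_job())"
```

```text
the job is handed in; nothing more can be done
None
```

The brass nut is tight against its stop with the red dot at the red mark. The big wrench lies flat on the table, and the small wrench is where it was. I turned the nut in two strokes with one lift-off and reseat, and handed in at about 29 s of the 58 s.

**Last checks**
- **Nut:** the dot measured 24–25° clockwise of the mouth direction (-x), and the mark measured 25°. At the end of the second stroke, about 14 N on the grip no longer turned the nut. I took that as the hard stop.
- **Big wrench:** its top surfaces read z 30 mm at the grip and 17 mm at the jaws, so it is flat. The gripper is open and clear of everything.
- **Small wrench:** it looks unmoved in the last pictures; I did not measure it again.

**What disagreed or failed**
- **Fingertips:** they sit about 21 mm behind the reported TCP, not 19 mm ahead as stated. My first grasp closed on air above the handle, and I redid it 38 mm lower.
- **Wrench lag:** the nut trailed the wrench by about 16–20°, more than the stated 12°. Part of that was the wrench turning slightly in the fingers.

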